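# Steady the rocking jig plate

### The arm

A 6-joint arm with a two-finger parallel gripper is mounted at the origin on a cart in front of the work surface, level with it; the furniture and walls round the work are solid. World frame = base frame: x ahead of the robot, y to its left, z up, the work surface at z = 0. Lengths are in mm, angles in rad, forces in N, time in s.
With the tool pointing down it reaches from about 275 to 750 mm from the base axis. Payload 10.2 kg.
Tool frame: the origin (TCP) lies midway between the tips of the shut fingers; the grasp point (between the pads) lies 19 mm behind it; z points along the fingers, y is the line along which they close (so a half turn about z gives the same grasp; the last joint's range is limited). The gripper opens to 85 mm and grips with 20 to 120 N. Pads are 22 mm wide; open, the fingers measure 114 mm over their backs; the gripper's body (76 mm by 85 mm) begins 54 mm behind the grasp point. The pads swing forward as they close: fully open they stand 13 mm farther back than shut.
Start: joints at [-1.365, 0.313, 1.498, -0, 1.331, -0.223], TCP at [218.273, -477.481, 231.294] pointing down, gripper open.
Joint ranges: [-2.94, 2.94], [-0.97, 2.17], [0.19, 2.56], [-1.23, 4.37], [0.02, 3.11], [-2.88, 2.88]. Speed limits (rad/s): [2.39, 2.39, 3.01, 3.14, 3.14, 3.14].

### API

Orientations are given as a unit quaternion [w, x, y, z].
In Python, from rig import ctrl gives the robot as it stands.
- The arm moves only by the tool send_rows, never from a script. Its argument "targets" is a list of rows, each a list of 7 numbers: the closure, from -1 (fully open) to 1 (shut), so that 0 is half open, then the shift along the tool's x, y, z in m, then the turn, a rotation vector about the tool's x, y, z in rad. In form: [[claw, dx, dy, dz, ax, ay, az], ...]. A call has exactly 10 rows; each row shifts and turns the commanded pose from where the row before left it, along the tool's axes as they then stand; what a row does not reach is not made up. A row lasts 1/8 s, in which the tool goes at most 62.5 mm and 10.7 degrees, less where a joint would pass 70% of its speed; a pose out of reach is approached as far as the arm can. A call with a gripper value outside its range is refused whole. The fingers move at their own pace and stop on an object; "squeeze" is the grip in N (left out, the last holds). Time passes only in rows, so rows that do not move let the fingers close, or fill a call up. It gives the time, the measured TCP pose, the force, the opening and the grip force at its end, in the units of the state.
- ctrl.sense(): the state, without advancing time (a new reading comes with each control period).
- ctrl.capture(name): name is "scene" or "top"; returns a dict with "img" (480x640x3 uint8, red, green, blue), "camera_matrix" (3x3 intrinsics, pixels), "R" (3x3) and "t" (3): a world point X has camera coordinates R X + t. Camera axes: x right, y down, z forward; pixel columns grow to the right and rows downward; lengths in mm; the calibration is good to about 2 mm. A picture is of the moment at which its call begins. There is no depth.
- ctrl.finish_job(): hands the job in; it is judged then, once.
Trained networks look in a picture, given as the dict that the camera call returned (one of the last four; its "shot" number tells which), for a name from the list of things; names that differ only in an ending like _2 or _b are one class to them, and where a whole thing is asked for, a point or a joint stands for the part that bears it (a point fixed in the world has none). Each returns a list of dicts, best first, with "score" (0 to 1); they miss things now and then, are a little off and sometimes report something else, mostly with a low value. They report only what shows in the picture. A call takes as long as a camera call.
- ctrl.boxes_of(query, picture): "extent" ([left, top, width, height] in pixels, round what is visible of it).
- ctrl.landmark_of(query, picture): "point" ([column, row] in pixels: a listed point, or the origin of a listed thing).
The state is a dict: "time_s": time; "joints": joint angles; "dq": joint speeds; "tau": joint torques, N m; "eef_pos": TCP position; "ee_rot": TCP orientation; "force": force on the tool from outside, world axes, zero at the start; "wrist_torque": the same for the moment, N m; "grip_width": opening from 0.0 (shut) to 1.0 (fully open); "grip_force": force on a finger pad.
Only numpy, scipy, OpenCV 4.12 (cv2) and the standard library are available. Lean on these libraries where they do the work, as an engineer would, in place of code of your own. Each camera call takes 0.05 s, during which the arm holds its last target. There are 200 camera calls.

### The job

The jig plate on the worktop rocks because one of its corners does not reach the packer below it. With the fingertips, press down on its corners one at a time until you find the one that dips, then press the hinged shim at that corner down flat and leave the other three shims standing up. Finish with the fingertips pressing firmly on that same corner of the plate, still holding it down as the program ends, to prove that it no longer gives; only press, never lift or shove the plate, and leave the glass and the things round it where they are.

Things in the scene. Friction and masses are not known exactly. Their poses are not given: they have to be found in the camera images.
- plate: Loose aluminium jig plate, 170 mm (x, away from the robot) by 200 mm (y, to the left) by 18 mm, about 1.4 kg, with two 8 mm high stop strips near its middle. Origin: centre of its underside, 14 mm above the worktop. It lies on four fixed 28 x 44 mm wooden packers, one under each corner; an unknown one is 6 mm thinner, so that corner hangs free though the plate lies level.
- corner_near_left (a point): Where to press the near left corner (near = towards the robot): on the plate's top face, 23 mm in from the end edge and 30 mm from the side edge; the standing shim is 33 mm beside it and 42 mm high above the plate. Over the thin packer it dips 4 mm here under 3 to 5 N (plate tilts 0.05 rad) and comes back when let go; over the others it is firm.
- corner_near_right (a point): Where to press the near right corner (near = towards the robot): on the plate's top face, 23 mm in from the end edge and 30 mm from the side edge; the standing shim is 33 mm beside it and 42 mm high above the plate. Over the thin packer it dips 4 mm here under 3 to 5 N (plate tilts 0.05 rad) and comes back when let go; over the others it is firm.
- corner_far_left (a point): Where to press the far left corner (near = towards the robot): on the plate's top face, 23 mm in from the end edge and 30 mm from the side edge; the standing shim is 33 mm beside it and 42 mm high above the plate. Over the thin packer it dips 4 mm here under 3 to 5 N (plate tilts 0.05 rad) and comes back when let go; over the others it is firm.
- corner_far_right (a point): Where to press the far right corner (near = towards the robot): on the plate's top face, 23 mm in from the end edge and 30 mm from the side edge; the standing shim is 33 mm beside it and 42 mm high above the plate. Over the thin packer it dips 4 mm here under 3 to 5 N (plate tilts 0.05 rad) and comes back when let go; over the others it is firm.
- shim_near_left (a joint): Hinged shim of the near left corner: steel arm on the plate's left side face. Pivot 13 mm in from the near end, 8 mm outside the side face, 15 mm above the plate's underside, axis along plate y. 0: arm stands up 67 degrees; 1.17: flat (stop), level, pointing to plate +x, its heel filling a 6 mm gap below. Stays where left. Flat at a firm corner it jacks the plate askew.
- tab_near_left (a point): Centre of the upper face of the round button (17 mm across, 10 mm high) at the end of the near left shim's arm (10 mm wide), 42 mm along from the pivot. Standing, it is about 41 mm above the pivot and 10 mm from it towards plate +x; 1 to 3 N downwards turns it, in an arc, to 42 mm from the pivot and 6.5 mm above it (4 mm above the plate's top).
- shim_near_right (a joint): Hinged shim of the near right corner: steel arm on the plate's right side face. Pivot 13 mm in from the near end, 8 mm outside the side face, 15 mm above the plate's underside, axis along plate y. 0: arm stands up 67 degrees; 1.17: flat (stop), level, pointing to plate +x, its heel filling a 6 mm gap below. Stays where left. Flat at a firm corner it jacks the plate askew.
- tab_near_right (a point): Centre of the upper face of the round button (17 mm across, 10 mm high) at the end of the near right shim's arm (10 mm wide), 42 mm along from the pivot. Standing, it is about 41 mm above the pivot and 10 mm from it towards plate +x; 1 to 3 N downwards turns it, in an arc, to 42 mm from the pivot and 6.5 mm above it (4 mm above the plate's top).
- shim_far_left (a joint): Hinged shim of the far left corner: steel arm on the plate's left side face. Pivot 13 mm in from the far end, 8 mm outside the side face, 15 mm above the plate's underside, axis along plate y. 0: arm stands up 67 degrees; 1.17: flat (stop), level, pointing to plate -x, its heel filling a 6 mm gap below. Stays where left. Flat at a firm corner it jacks the plate askew.
- tab_far_left (a point): Centre of the upper face of the round button (17 mm across, 10 mm high) at the end of the far left shim's arm (10 mm wide), 42 mm along from the pivot. Standing, it is about 41 mm above the pivot and 10 mm from it towards plate -x; 1 to 3 N downwards turns it, in an arc, to 42 mm from the pivot and 6.5 mm above it (4 mm above the plate's top).
- shim_far_right (a joint): Hinged shim of the far right corner: steel arm on the plate's right side face. Pivot 13 mm in from the far end, 8 mm outside the side face, 15 mm above the plate's underside, axis along plate y. 0: arm stands up 67 degrees; 1.17: flat (stop), level, pointing to plate -x, its heel filling a 6 mm gap below. Stays where left. Flat at a firm corner it jacks the plate askew.
- tab_far_right (a point): Centre of the upper face of the round button (17 mm across, 10 mm high) at the end of the far right shim's arm (10 mm wide), 42 mm along from the pivot. Standing, it is about 41 mm above the pivot and 10 mm from it towards plate -x; 1 to 3 N downwards turns it, in an arc, to 42 mm from the pivot and 6.5 mm above it (4 mm above the plate's top).
- glass_slab: A square of pale yellow glass, 45 x 45 x 10 mm, lying loose on the plate against the two stop strips. Origin: centre of its underside.
- copper_foil: A roll of copper foil tape, 72 mm across, 10 mm high, lying on the worktop. Origin: centre of its underside.
- solder_spool: A grey spool of solder wire, 51 x 61 mm, 38 mm high, on the worktop. Origin: centre of its underside.

How it is judged:
By the outcome, as a careful person would: the job done as asked, in the order asked, and still so for the second after the job is handed in, while the arm keeps its last pose, push and grip.
It also fails if it takes over 64 s, if anything falls off the work surface, if the arm or the gripper's body presses on something with over 40 N, if the wrist force passes 120 N, or if a joint passes its speed limit or range.

## Working session

There is one attempt and no reset: what is moved stays moved. The work goes in short steps, Python scripts to look and compute and a tool call to move; the robot and the scene stay as the last step left them, time stands still between calls to the robot, and variables do not carry over. Pictures are saved under pics/ and viewed, at most 10 in all, crops included, and the job is handed in when it is done.

Besides the shell and the picture viewer there is one more tool, called after "Call:" as name([rows], argument=value, ...), one row to a line, values as JSON. send_rows: Moves the arm, as the interface text tells. Its arguments: {"type":"object","properties":{"targets":{"type":"array"},"squeeze":{"type":"number"}},"required":["targets"]}

```bash
mkdir -p pics
cat > h.py <<'E'
import numpy as np,cv2
from rig import ctrl
def ray(c,p):
    K=np.array(c["camera_matrix"]);R=np.array(c["R"]);t=np.array(c["t"]).ravel()
    return -R.T@t, R.T@np.linalg.solve(K,[p[0],p[1],1])
def atz(c,p,z):
    o,d=ray(c,p); return o+d*(z-o[2])/d[2]
def save(c,n): cv2.imwrite("pics/"+n,cv2.cvtColor(c["img"],cv2.COLOR_RGB2BGR))
E
python3 - <<'E'
from h import *
s=ctrl.sense();print(s["time_s"],s["eef_pos"],s["ee_rot"],s["force"],s["joints"])
np.set_printoptions(precision=1,suppress=True)
for n in("top","scene"):
    c=ctrl.capture(n);save(c,n+"0.png");print(n,ray(c,[320,240])[0])
    for q,z in [("plate",14)]+[("corner_%s_%s"%(a,b),32) for a in("near","far") for b in("left","right")]+[("tab_%s_%s"%(a,b),70) for a in("near","far") for b in("left","right")]+[("glass_slab",32)]:
        for l in ctrl.landmark_of(q,c)[:2]: print(q,round(l["score"],2),np.array(l["point"]),atz(c,l["point"],z))
E
```

```text
0.0 [ 218.22298364 -477.2063724   230.72493397] [-6.64724064e-04  9.77108661e-01  2.12739800e-01  9.56783184e-06] [0.18436126 0.21638808 0.19013269] [-1.36538937e+00  3.13459164e-01  1.49845158e+00  7.42063437e-06
  1.33101147e+00 -2.23351098e-01]
top [489.  -91.6 989.7]
plate 0.85 [310.2 209.3] [619.7 -65.5  14. ]
corner_near_left 0.76 [276.3 246.6] [550.2  -6.7  32. ]
corner_near_right 0.92 [356.1 236.9] [ 568.9 -147.9   32. ]
corner_far_left 0.65 [268.  179.8] [669.7  10.   32. ]
corner_far_right 0.75 [351.3 167.2] [ 693.8 -138.6   32. ]
corner_far_right 0.18 [357.7 237.8] [ 567.3 -150.7   32. ]
tab_near_left 0.76 [257.6 245.4] [549.5  21.8  70. ]
tab_near_left 0.44 [267.9 178.8] [664.2   6.2  70. ]
tab_near_right 0.5 [378.5 233.4] [ 572.  -183.7   70. ]
tab_far_left 0.67 [248.1 180. ] [661.9  40.2  70. ]
tab_far_left 0.48 [278.2 248.7] [544.3 -13.4  70. ]
tab_far_right 0.57 [371.6 163.9] [ 691.7 -171.5   70. ]
glass_slab 0.92 [310.  205.3] [624.5 -65.6  32. ]
glass_slab 0.56 [255.9 249.4] [544.9  29.3  32. ]
scene [ 82.4 297.1 797.8]
plate 0.72 [307.6 195.5] [ 733.  -198.8   14. ]
plate 0.69 [287.3 253.7] [619.5 -61.1  14. ]
corner_near_left 0.71 [284.8 282.7] [551.1  -7.2  32. ]
corner_near_right 0.95 [336.4 246.7] [ 562.4 -144.4   32. ]
corner_far_left 0.7 [245.1 247.9] [670.8   7.2  32. ]
corner_far_right 0.97 [295.1 213.1] [ 690.2 -132.6   32. ]
tab_near_right 0.71 [348.  223.7] [ 572.1 -180.    70. ]
tab_far_left 0.66 [228.7 248.9] [658.3  48.3  70. ]
tab_far_right 0.55 [305.7 196. ] [ 687.7 -159.2   70. ]
tab_far_right 0.23 [265.3 281. ] [552.3  34.3  70. ]
glass_slab 0.89 [289.4 249.1] [614.5 -63.4  32. ]
```

```bash
cat >> h.py <<'E'
from scipy.optimize import least_squares
L={}
for a,sx in(("near",-1),("far",1)):
    for b,sy in(("left",1),("right",-1)):
        L["corner_%s_%s"%(a,b)]=(sx*62,sy*70,32); L["tab_%s_%s"%(a,b)]=(sx*62,sy*108,70)
L["plate"]=(0,0,14)
def toW(p,q): c,s=np.cos(p[2]),np.sin(p[2]); return np.array([p[0]+c*q[0]-s*q[1],p[1]+s*q[0]+c*q[1],q[2]])
def fit(cams,names=L,p0=(620,-66,.13)):
    obs=[]
    for c in cams:
        for n in names:
            for l in ctrl.landmark_of(n,c)[:1]: obs.append((c,n,l["point"],l["score"]))
    def r(p): return np.concatenate([(atz(c,pt,L[n][2])-toW(p,L[n]))[:2] for c,n,pt,s in obs])
    f=least_squares(r,p0,loss="soft_l1",f_scale=3,x_scale=[1,1,.01])
    return f.x,[(n,np.round(v,1)) for (c,n,pt,s),v in zip(obs,r(f.x).reshape(-1,2))]
E
python3 - <<'E'
from h import *
C=[ctrl.capture(n) for n in("top","scene")]
x,res=fit(C);print(x);[print(*r) for r in res]
for n in L: print(n,toW(x,L[n]).round(0))
im=[]
for c in C:
    m=c["img"].copy(); K=np.array(c["camera_matrix"])
    for n in L:
        w=np.array(c["R"])@toW(x,L[n])+np.array(c["t"]).ravel(); p=K@w; p=p[:2]/p[2]; cv2.circle(m,tuple(int(v) for v in p.round()),1,(255,0,0),-1)
    im.append(cv2.resize(m[110:330,200:420],None,fx=1.8,fy=1.8,interpolation=cv2.INTER_CUBIC))
cv2.imwrite("pics/ov.png",cv2.cvtColor(np.hstack(im),cv2.COLOR_RGB2BGR))
E
```

```text
[ 6.18864759e+02 -6.97454791e+01  1.21913322e-01]
corner_near_left [-1.9 -7.9]
tab_near_left [-0.8 -2.5]
corner_near_right [ 1.4 -2. ]
tab_near_right [ 7.9 -3.3]
corner_far_left [-124.5   20.1]
tab_far_left [-4.2 -2.6]
corner_far_right [ 3.4 -3.5]
tab_far_right [-1.6 -7.2]
plate [0.7 0.8]
corner_near_left [3.3 1.9]
tab_near_left [-0.9  5.8]
corner_near_right [-5.5  7.8]
tab_near_right [7.5 9.1]
corner_far_left [ 1.2 -5.1]
tab_far_left [  20.2 -203.5]
corner_far_right [-4.4  2.1]
tab_far_right [-8.8 11.3]
plate [ 2.7 10.5]
corner_near_left [549.  -8.  32.]
tab_near_left [544.  30.  70.]
corner_near_right [ 566. -147.   32.]
tab_near_right [ 570. -184.   70.]
corner_far_left [672.   7.  32.]
tab_far_left [667.  45.  70.]
corner_far_right [ 689. -132.   32.]
tab_far_right [ 694. -169.   70.]
plate [619. -70.  14.]
```

View pics/scene0.png

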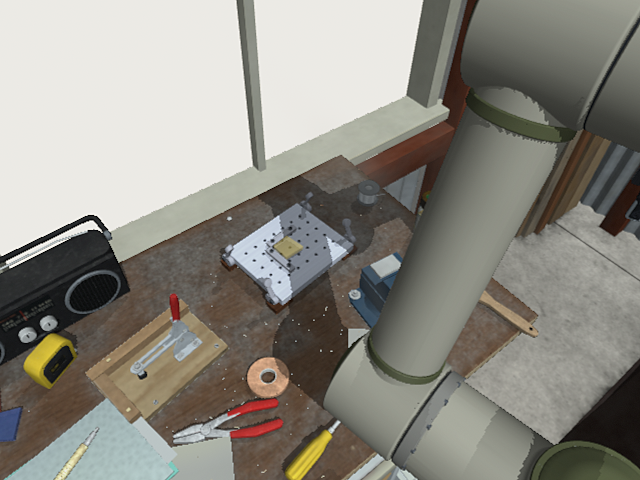

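View pics/ov.png

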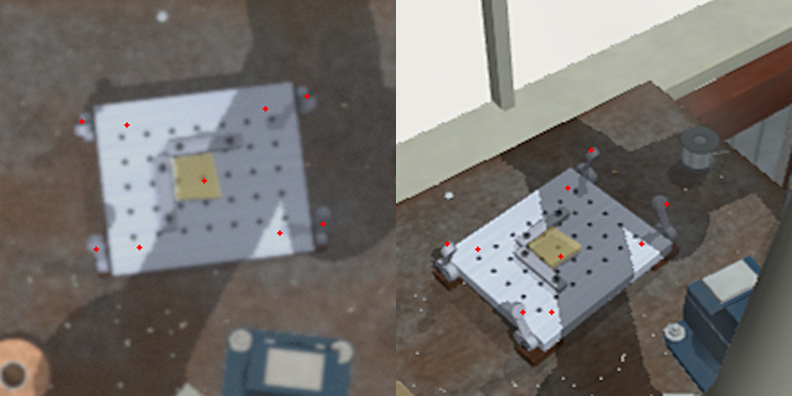

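Call:
send_rows([
  [1,0.0454,-0.0155,0,0,0,0],
  [1,0.0454,-0.0155,0,0,0,0],
  [1,0.0454,-0.0155,0,0,0,0],
  [1,0.0454,-0.0155,0,0,0,0],
  [1,0.0454,-0.0155,0,0,0,0],
  [1,0.0454,-0.0155,0,0,0,0],
  [1,0.0454,-0.0155,0,0,0,0],
  [1,0.0454,-0.0155,0,0,0,0],
  [1,0.0454,-0.0155,0,0,0,0],
  [1,0.0454,-0.0155,0,0,0,0],
], squeeze=20)

```text
time_s: 3.35
eef_pos: [567.8, -146.5, 231.3]
ee_rot: [0.0, 0.977, 0.213, 0.0]
force: [0.2, -0.4, -0.7]
grip_width: -0.001
grip_force: 0.0
```

Call:
send_rows([
  [1,0,0,0.015,0,0,-0.18],
  [1,0,0,0.015,0,0,-0.18],
  [1,0,0,0.015,0,0,-0.18],
  [1,0,0,0.015,0,0,-0.18],
  [1,0,0,0.015,0,0,-0.18],
  [1,0,0,0.015,0,0,-0.18],
  [1,0,0,0.015,0,0,-0.184],
  [1,0,0,0.015,0,0,0],
  [1,0,0,0.01,0,0,0],
  [1,0,0,0,0,0,0],
])

```text
time_s: 4.6
eef_pos: [566.5, -147.6, 100.7]
ee_rot: [-0.001, 0.663, 0.748, -0.0]
force: [-0.9, -0.4, 0.8]
grip_width: 0.003
grip_force: 0.0
```

```bash
cat >> h.py <<'E'
def where(p,goal=None):
    from scipy.spatial.transform import Rotation as Ro
    s=ctrl.sense();e=np.array(s["eef_pos"]);q=s["ee_rot"];R=Ro.from_quat([q[1],q[2],q[3],q[0]]).as_matrix()
    print("t",s["time_s"],"tcp",e.round(1),"F",np.array(s["force"]).round(2),"M",np.array(s["wrist_torque"]).round(2),"w",round(s["grip_width"],2),"yawx",round(np.arctan2(R[1,0],R[0,0]),3),"zax",R[:,2].round(3))
    if goal is not None: print("tool shift to goal",(R.T@(np.array(goal)-e)).round(1))
P=np.array([618.9,-69.7,.122])
E
python3 - <<'E'
from h import *
where(P,toW(P,L["corner_near_right"]))
c=ctrl.capture("scene");save(c,"s1.png");d=ctrl.capture("top")
a=[cv2.resize(k["img"][110:330,200:420],None,fx=1.8,fy=1.8,interpolation=cv2.INTER_CUBIC) for k in(d,c)]
cv2.imwrite("pics/v1.png",cv2.cvtColor(np.hstack(a),cv2.COLOR_RGB2BGR))
E
```

```text
t 4.6 tcp [ 566.5 -147.6  100.7] F [-0.93 -0.39  0.82] M [0.   0.02 0.03] w 0.0 yawx 1.691 zax [-0.001  0.001 -1.   ]
tool shift to goal [ 0.9 -0.4 68.7]
```

View pics/v1.png

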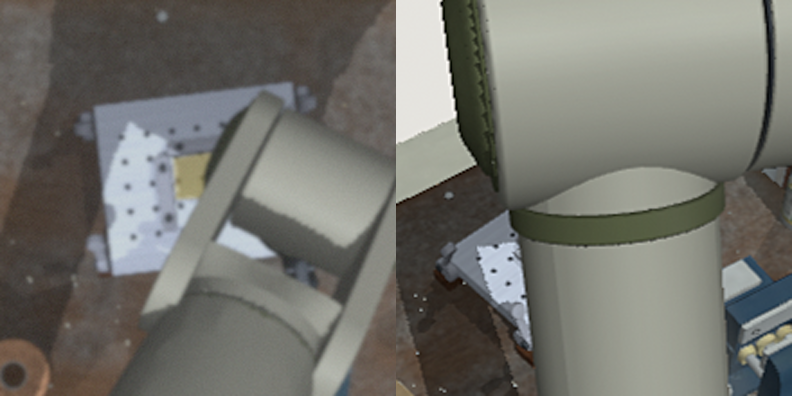

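The arm hides the corner in both views, but the plate is untouched and the TCP is over the near right corner. I'll descend and press there.

Call:
send_rows([
  [1,0,0,0.02,0,0,0],
  [1,0,0,0.02,0,0,0],
  [1,0,0,0.014,0,0,0],
  [1,0,0,0.005,0,0,0],
  [1,0,0,0.003,0,0,0],
  [1,0,0,0.002,0,0,0],
  [1,0,0,0.001,0,0,0],
  [1,0,0,0.001,0,0,0],
  [1,0,0,0,0,0,0],
  [1,0,0,0,0,0,0],
])

```text
time_s: 5.95
eef_pos: [566.8, -147.8, 35.4]
ee_rot: [0.0, 0.663, 0.749, 0.0]
force: [-0.0, 0.1, -0.7]
grip_width: -0.001
grip_force: 0.0
```

Call:
send_rows([
  [1,0,0,0.0005,0,0,0],
  [1,0,0,0,0,0,0],
  [1,0,0,0.0005,0,0,0],
  [1,0,0,0,0,0,0],
  [1,0,0,0.0005,0,0,0],
  [1,0,0,0,0,0,0],
  [1,0,0,0.0005,0,0,0],
  [1,0,0,0,0,0,0],
  [1,0,0,0,0,0,0],
  [1,0,0,0,0,0,0],
])

```text
time_s: 7.2
eef_pos: [566.7, -147.7, 33.3]
ee_rot: [-0.0, 0.663, 0.749, 0.0]
force: [1.0, -0.7, 0.4]
grip_width: -0.001
grip_force: 0.0
```

Call:
send_rows([
  [1,0,0,0.0005,0,0,0],
  [1,0,0,0,0,0,0],
  [1,0,0,0.0005,0,0,0],
  [1,0,0,0,0,0,0],
  [1,0,0,0.0005,0,0,0],
  [1,0,0,0,0,0,0],
  [1,0,0,0.0005,0,0,0],
  [1,0,0,0,0,0,0],
  [1,0,0,0,0,0,0],
  [1,0,0,0,0,0,0],
])

```text
time_s: 8.45
eef_pos: [566.7, -147.8, 31.4]
ee_rot: [0.0, 0.663, 0.749, -0.0]
force: [-1.6, -0.4, 3.3]
grip_width: 0.001
grip_force: 1.6
```

Call:
send_rows([
  [1,0,0,0.0005,0,0,0],
  [1,0,0,0,0,0,0],
  [1,0,0,0.0005,0,0,0],
  [1,0,0,0,0,0,0],
  [1,0,0,0,0,0,0],
  [1,0,0,0,0,0,0],
  [1,0,0,0,0,0,0],
  [1,0,0,0,0,0,0],
  [1,0,0,0,0,0,0],
  [1,0,0,0,0,0,0],
])

```text
time_s: 9.7
eef_pos: [566.8, -147.8, 30.3]
ee_rot: [0.0, 0.663, 0.749, -0.0]
force: [-1.5, -1.9, 4.3]
grip_width: -0.001
grip_force: 2.0
```

Call:
send_rows([
  [1,0,0,0.0005,0,0,0],
  [1,0,0,0,0,0,0],
  [1,0,0,0.0005,0,0,0],
  [1,0,0,0,0,0,0],
  [1,0,0,0.0005,0,0,0],
  [1,0,0,0,0,0,0],
  [1,0,0,0,0,0,0],
  [1,0,0,0,0,0,0],
  [1,0,0,0,0,0,0],
  [1,0,0,0,0,0,0],
])

```text
time_s: 10.95
eef_pos: [566.7, -147.7, 28.8]
ee_rot: [0.0, 0.663, 0.749, 0.0]
force: [-1.7, -3.2, 4.9]
grip_width: -0.002
grip_force: 2.1
```

Near right clearly dips (over 3 mm at about 4 N). Next I release it and go above its shim button.

Call:
send_rows([
  [1,0,0,-0.001,0,0,0],
  [1,0,0,-0.001,0,0,0],
  [1,0,0,-0.002,0,0,0],
  [1,0,0,-0.003,0,0,0],
  [1,0,0,-0.008,0,0,0],
  [1,0,0,-0.02,0,0,0],
  [1,0,0,-0.02,0,0,0],
  [1,0,0,-0.016,0,0,0],
  [1,0,0,0,0,0,0],
  [1,0,0,0,0,0,0],
])

```text
time_s: 12.2
eef_pos: [566.3, -147.6, 99.1]
ee_rot: [-0.001, 0.663, 0.749, -0.0]
force: [0.9, -0.8, -0.3]
grip_width: -0.002
grip_force: 0.0
```

Call:
send_rows([
  [1,-0.02,0.003,0,0,0,0],
  [1,-0.02,0.003,0,0,0,0],
  [1,-0.001,0,0,0,0,0],
  [1,0,0,0.005,0,0,0],
  [1,0,0,0.005,0,0,0],
  [1,0,0,0,0,0,0],
  [1,0,0,0,0,0,0],
  [1,0,0,0,0,0,0],
  [1,0,0,0,0,0,0],
  [1,0,0,0,0,0,0],
])

```text
time_s: 13.45
eef_pos: [577.7, -187.7, 89.8]
ee_rot: [0.0, 0.663, 0.749, 0.0]
force: [-0.1, -0.4, -0.2]
grip_width: -0.001
grip_force: 0.0
```

Run:
```python
from h import *
where(P,toW(P,(-56,-111,78)))
d=ctrl.capture("top");c=ctrl.capture("scene")
print([(l["score"],atz(d,l["point"],70)) for l in ctrl.landmark_of("tab_near_right",d)])
a=[cv2.resize(k["img"][110:330,230:450],None,fx=1.8,fy=1.8,interpolation=cv2.INTER_CUBIC) for k in(d,c)]
cv2.imwrite("pics/v2.png",cv2.cvtColor(np.hstack(a),cv2.COLOR_RGB2BGR))
```

```text
t 13.45 tcp [ 577.7 -187.7   89.8] F [-0.13 -0.41 -0.23] M [-0.01 -0.04 -0.01] w -0.0 yawx 1.693 zax [ 0. -0. -1.]
tool shift to goal [ 1.1 -0.7 11.8]
[]
```

View pics/v2.png

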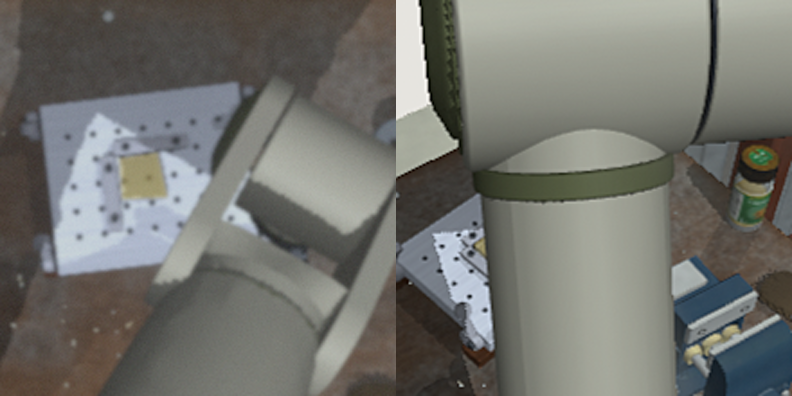

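Plate is back level, with the glass and other shims undisturbed; the near right shim is hidden behind the arm. I'll push the button along its arc.

Call:
send_rows([
  [1,0,0,0.006,0,0,0],
  [1,0,0.002,0.005,0,0,0],
  [1,0,0.002,0.002,0,0,0],
  [1,0,0.003,0.002,0,0,0],
  [1,0,0.003,0.002,0,0,0],
  [1,0,0.003,0.002,0,0,0],
  [1,0,0.003,0.002,0,0,0],
  [1,0,0.003,0.003,0,0,0],
  [1,0,0,0,0,0,0],
  [1,0,0,0,0,0,0],
])

```text
time_s: 14.85
eef_pos: [596.5, -185.4, 65.8]
ee_rot: [0.0, 0.663, 0.749, -0.0]
force: [0.6, -0.4, 0.4]
grip_width: -0.002
grip_force: 0.4
```

Call:
send_rows([
  [1,0,0.003,0.003,0,0,0],
  [1,0,0.003,0.003,0,0,0],
  [1,0,0.001,0.003,0,0,0],
  [1,0,0.001,0.003,0,0,0],
  [1,0,0,0.003,0,0,0],
  [1,0,0,0.003,0,0,0],
  [1,0,0,0.003,0,0,0],
  [1,0,0,0.003,0,0,0],
  [1,0,0,0,0,0,0],
  [1,0,0,0,0,0,0],
])

```text
time_s: 16.1
eef_pos: [604.4, -184.4, 41.8]
ee_rot: [-0.0, 0.663, 0.749, -0.0]
force: [-0.4, -0.3, 0.7]
grip_width: -0.003
grip_force: 0.0
```

Call:
send_rows([
  [1,0,0,0.001,0,0,0],
  [1,0,0,0.001,0,0,0],
  [1,0,0,0.001,0,0,0],
  [1,0,0,0.001,0,0,0],
  [1,0,0,0.001,0,0,0],
  [1,0,0,0.0005,0,0,0],
  [1,0,0,0.0005,0,0,0],
  [1,0,0,0,0,0,0],
  [1,0,0,0,0,0,0],
  [1,0,0,0,0,0,0],
])

```text
time_s: 17.35
eef_pos: [604.5, -184.4, 35.8]
ee_rot: [0.0, 0.663, 0.749, 0.0]
force: [0.0, 1.0, 0.6]
grip_width: -0.001
grip_force: 0.5
```

Call:
send_rows([
  [1,0,0,0.0005,0,0,0],
  [1,0,0,0,0,0,0],
  [1,0,0,0.0005,0,0,0],
  [1,0,0,0,0,0,0],
  [1,0,0,0.0005,0,0,0],
  [1,0,0,0,0,0,0],
  [1,0,0,0,0,0,0],
  [1,0,0,0,0,0,0],
  [1,0,0,0,0,0,0],
  [1,0,0,0,0,0,0],
])

```text
time_s: 18.6
eef_pos: [604.6, -184.5, 35.4]
ee_rot: [0.0, 0.663, 0.749, 0.0]
force: [-3.9, 1.4, 11.0]
grip_width: -0.001
grip_force: 5.3
```

Run:
```python
from h import *
where(P)
```

```text
t 18.6 tcp [ 604.6 -184.5   35.4] F [-3.88  1.45 11.  ] M [ 0.24  0.55 -0.03] w -0.0 yawx 1.693 zax [ 0.001 -0.    -1.   ]
```

The shim is flat against its stop: firm at 35.4 mm under 11 N. I'll lift and step aside to look.

Call:
send_rows([
  [1,0,0,-0.001,0,0,0],
  [1,0,0,-0.002,0,0,0],
  [1,0,0,-0.01,0,0,0],
  [1,0,0,-0.03,0,0,0],
  [1,0,0,-0.04,0,0,0],
  [1,0,0,-0.04,0,0,0],
  [1,0,0,-0.04,0,0,0],
  [1,-0.04,-0.02,0,0,0,0],
  [1,-0.04,-0.02,0,0,0,0],
  [1,-0.04,-0.02,0,0,0,0],
])

```text
time_s: 19.85
eef_pos: [558.9, -312.0, 197.9]
ee_rot: [0.0, 0.663, 0.749, -0.0]
force: [0.1, 0.2, 0.4]
grip_width: 0.003
grip_force: 0.0
```

Call:
send_rows([
  [1,-0.04,-0.02,0,0,0,0],
  [1,-0.04,-0.02,0,0,0,0],
  [1,-0.04,-0.02,0,0,0,0],
  [1,-0.04,-0.02,0,0,0,0],
  [1,0,0,0,0,0,0],
  [1,0,0,0,0,0,0],
  [1,0,0,0,0,0,0],
  [1,0,0,0,0,0,0],
  [1,0,0,0,0,0,0],
  [1,0,0,0,0,0,0],
])

```text
time_s: 21.1
eef_pos: [499.7, -479.2, 197.4]
ee_rot: [0.0, 0.663, 0.749, -0.0]
force: [-0.1, -0.7, -0.4]
grip_width: 0.005
grip_force: 0.0
```

Run:
```python
from h import *
where(P,toW(P,(-62,-70,200)))
d=ctrl.capture("top");c=ctrl.capture("scene")
x,res=fit([d,c]);print(x)
a=[cv2.resize(k["img"][110:330,200:420],None,fx=1.8,fy=1.8,interpolation=cv2.INTER_CUBIC) for k in(d,c)]
cv2.imwrite("pics/v3.png",cv2.cvtColor(np.hstack(a),cv2.COLOR_RGB2BGR))
```

```text
t 21.1 tcp [ 499.7 -479.2  197.4] F [-0.07 -0.67 -0.4 ] M [ 0.02  0.04 -0.01] w 0.0 yawx 1.693 zax [ 0. -0. -1.]
tool shift to goal [321.9 106.2  -2.6]
[ 6.19802509e+02 -7.09781126e+01  1.22927393e-01]
```

View pics/v3.png

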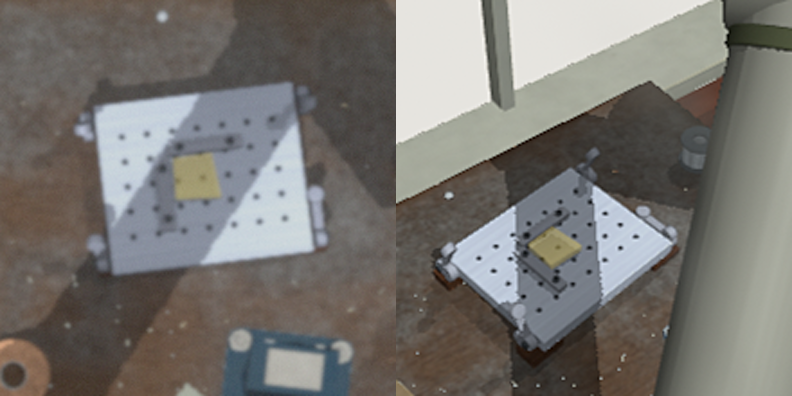

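The picture shows the near right shim lying flat (button at crop 316,195), the other three standing, and the plate and glass unmoved. I'll return to the corner and press.

Call:
send_rows([
  [1,0.04,0.0133,0,0,0,0],
  [1,0.04,0.0133,0,0,0,0],
  [1,0.04,0.0133,0,0,0,0],
  [1,0.04,0.0133,0,0,0,0],
  [1,0.04,0.0133,0,0,0,0],
  [1,0.04,0.0133,0,0,0,0],
  [1,0.04,0.0133,0,0,0,0],
  [1,0.041,0.013,0,0,0,0],
  [1,0,0,0.03,0,0,0],
  [1,0,0,0.03,0,0,0],
])

```text
time_s: 23.35
eef_pos: [566.1, -147.3, 136.9]
ee_rot: [0.001, 0.662, 0.749, 0.0]
force: [0.1, 0.6, -0.9]
grip_width: 0.001
grip_force: 0.0
```

Call:
send_rows([
  [1,0,0,0.03,0,0,0],
  [1,0,0,0.03,0,0,0],
  [1,0,0,0.025,0,0,0],
  [1,0,0,0.01,0,0,0],
  [1,0,0,0.005,0,0,0],
  [1,0,0,0.002,0,0,0],
  [1,0,0,0,0,0,0],
  [1,0,0,0,0,0,0],
  [1,0,0,0,0,0,0],
  [1,0,0,0,0,0,0],
])

```text
time_s: 24.6
eef_pos: [565.9, -147.9, 35.4]
ee_rot: [0.0, 0.663, 0.749, 0.0]
force: [-0.6, -0.2, 0.1]
grip_width: -0.001
grip_force: 0.0
```

Call:
send_rows([
  [1,0,0,0.0005,0,0,0],
  [1,0,0,0,0,0,0],
  [1,0,0,0.0005,0,0,0],
  [1,0,0,0,0,0,0],
  [1,0,0,0.0005,0,0,0],
  [1,0,0,0,0,0,0],
  [1,0,0,0.0005,0,0,0],
  [1,0,0,0,0,0,0],
  [1,0,0,0,0,0,0],
  [1,0,0,0,0,0,0],
])

```text
time_s: 25.85
eef_pos: [565.8, -147.9, 33.3]
ee_rot: [0.0, 0.663, 0.749, -0.0]
force: [-0.6, -0.7, 0.1]
grip_width: 0.001
grip_force: 0.0
```

Call:
send_rows([
  [1,0,0,0.0005,0,0,0],
  [1,0,0,0,0,0,0],
  [1,0,0,0.0005,0,0,0],
  [1,0,0,0,0,0,0],
  [1,0,0,0.0005,0,0,0],
  [1,0,0,0,0,0,0],
  [1,0,0,0.0005,0,0,0],
  [1,0,0,0,0,0,0],
  [1,0,0,0,0,0,0],
  [1,0,0,0,0,0,0],
])

```text
time_s: 27.1
eef_pos: [565.9, -147.9, 31.9]
ee_rot: [0.0, 0.663, 0.749, -0.0]
force: [-2.9, 1.2, 7.3]
grip_width: 0.0
grip_force: 3.9
```

Call:
send_rows([
  [1,0,0,0.0005,0,0,0],
  [1,0,0,0,0,0,0],
  [1,0,0,0.0003,0,0,0],
  [1,0,0,0,0,0,0],
  [1,0,0,0,0,0,0],
  [1,0,0,0,0,0,0],
  [1,0,0,0,0,0,0],
  [1,0,0,0,0,0,0],
  [1,0,0,0,0,0,0],
  [1,0,0,0,0,0,0],
])

```text
time_s: 28.35
eef_pos: [565.9, -147.9, 31.9]
ee_rot: [0.0, 0.663, 0.749, -0.0]
force: [-4.9, 2.3, 14.4]
grip_width: 0.003
grip_force: 7.1
```

Firm: 14 N with no further dip. I'll hand it in now.

Run:
```python
from rig import ctrl
print(ctrl.sense()["force"],ctrl.finish_job())
```

```text
the job is handed in; nothing more can be done
[-4.88627155  2.28253929 14.35258652] None
```

The near right corner was the one that dipped; its shim is now pressed flat, the other three stand, and I handed the job in with the fingertips holding that corner down at about 14 N with no give.

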